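# Load the cup riser and hold it fully extended

### The job

Take the single espresso cup that stands upside down and set it, without dropping it, still rim-down, in the orange round seat of the telescopic cup riser and let go of it. Then take the riser by its black grip block so that the red button in the grip's side is squeezed in, pull it straight up past the first stop to the second stop, fully extended, and finish while still holding the grip there, as it sinks back if let go, with the cup resting in the seat. Leave the other cups, the canister, the tongs and the little bottles where they are.

Things in the scene. Friction and masses are not known exactly. Their poses are not given: they have to be found in the camera images.
- cup: White handleless espresso cup, about 110 g, loose, upside down on the shelf (rim down, foot up), clear for a grasp across it from above. Height 55 mm; outside diameter 62 mm at the rim, tapering to 55 mm at 48 mm above the rim, then to the 44 mm foot; wall 4 mm. Origin: centre of the rim plane (shelf height at the start); z axis points from rim to foot, up when rim-down.
- riser: Telescopic cup riser, bolted down, elsewhere each time. Steel base plate 200 x 100 x 10 mm, upright column (44 mm diameter, 92 mm high). Origin: column axis at shelf height; x axis points from seat to column, y to the button's side, z up. Two nested stages slide up, 60 mm each, carrying grip block and cup seat together. A pin locks them down while the button is out. They sink back when let go.
- grip (a point): Centre of the black grip block, on the column axis at button height (118 mm above the shelf when down); rises with the riser. Block 36 mm along riser x, 40 along riser y, 45 high (top 22.5 mm above this point). Grip it from above, TCP at this point, fingers closing along riser y: one pad presses the button, the other the plain face across from it.
- seat (a point): Centre of the floor of the orange round cup seat (pocket), 100 mm from the column axis on the riser's -x side: inside diameter 72 mm, wall 4 mm thick and 10 mm high above the floor; floor 16 mm above the shelf when down. A seated rim-down cup has its origin here. Rises with the riser.
- riser_button (a joint): Red round button, 18 mm diameter, in the +y side of the grip block. 0 = out (stands 5 mm proud), 0.0045 m = fully in. Springs back; takes about 6 N; the pin is clear of its catch from about 0.0035 m.
- riser_stage1 (a joint): Extension of the first (inner) stage in m: 0 = down, 0.06 = first stop. It comes out first; pull about 10 N (cup aboard). Let go when raised, the riser sinks until its pin rests on the catch, about 17 mm up.
- riser_stage2 (a joint): Extension of the second (middle) stage in m: 0 = down, 0.06 = second stop. It follows once the first stage is at its stop; pull about 16 N. Fully extended is both stages at 0.06, the grip 120 mm higher than when down; the second stop is hard.
- spare_cup: Bystander: another such white cup standing the usual way, rim up; origin at its foot's centre, z up. Its place and that of the upside-down cup are swapped at random.
- cup_stack: Bystander: three white cups nested in a stack, rims up, 62 mm diameter, 107 mm high; origin at the bottom's centre.
- canister: Bystander: silver tin coffee canister with lid and black knob, 94 mm diameter, 144 mm high; origin at the bottom's centre.
- tongs: Bystander: chrome sugar tongs lying flat, 113 x 40 x 8 mm, along their x axis; origin in the middle at shelf height.
- mini_a: Bystander: amber miniature bottle, 34 mm diameter, 105 mm high; origin at the bottom's centre.
- mini_b: Bystander: green miniature bottle, 34 mm diameter, 105 mm high; origin at the bottom's centre.
Not all that is in view belongs to the job. Leave any green or turquoise look-alike of the cup alone.

How it is judged:
By the outcome, as a careful person would: the job done as asked, in the order asked, and still so for the second after the job is handed in, while the arm keeps its last pose, push and grip.
It also fails if it takes over 43 s, if anything falls off the work surface, if the arm or the gripper's body presses on something with over 40 N, if the wrist force passes 120 N, or if a joint passes its speed limit or range.

### The arm

A 6-joint arm with a two-finger parallel gripper is mounted at the origin on the work surface. World frame = base frame: x ahead of the robot, y to its left, z up, the work surface at z = 0. Lengths are in mm, angles in degrees, forces in N, time in s.
With the tool pointing down it reaches from about 250 to 800 mm from the base axis. Payload 3.9 kg.
Tool frame: the origin (TCP) lies between the finger pads, 19 mm behind the fingertips; this is the grasp point; z points along the fingers, y is the line along which they close (so a half turn about z gives the same grasp; the last joint's range is limited). The gripper opens to 85 mm and grips with 20 to 120 N. Pads are 22 mm wide; open, the fingers measure 114 mm over their backs; the gripper's body (76 mm by 85 mm) begins 54 mm behind the grasp point. The pads swing forward as they close: fully open they stand 13 mm farther back than shut.
Start: joints at [-75.229, 14.897, -7.913, 67.191, 0, 90], TCP at [133.847, -507.642, 250.004] pointing down, gripper open.
Joint ranges: [-159.42, 159.42], [-47.68, 98.78], [-73.54, 78.23], [-108.79, 121.32], [-90, 84.71], [-180, 180]. Speed limits (degrees/s): [147.25, 147.25, 180, 180, 180, 180].

### API

Orientations are given as a 3x3 rotation matrix whose columns are the frame's x, y, z axes.
In Python, from bench import ctrl gives the robot as it stands.
- The arm moves only by the tool creep_tool, called after ">>>" by a JSON object that holds its "fn" and its "kwargs", one argument or row to a line. Schema: {"type":"object","properties":{"increments":{"type":"object","properties":{"dx":{"type":"array","items":{"type":"number"},"minItems":1,"maxItems":12},"dy":{"type":"array","items":{"type":"number"},"minItems":1,"maxItems":12},"dz":{"type":"array","items":{"type":"number"},"minItems":1,"maxItems":12},"wx":{"type":"array","items":{"type":"number"},"minItems":1,"maxItems":12},"wy":{"type":"array","items":{"type":"number"},"minItems":1,"maxItems":12},"wz":{"type":"array","items":{"type":"number"},"minItems":1,"maxItems":12}},"additionalProperties":false,"required":["dx","dy","dz","wx","wy","wz"]},"jaw":{"type":"number"},"force":{"type":"number"},"only":{"type":"string"},"quiet":{"type":"boolean"},"lines":{"type":"string"}},"required":["increments"],"additionalProperties":false}. increments is an object with one list for each field, all of the same length, 1 to 12, a row being the entries at one place: dx, dy, dz (the shift in shares of the most that a row can go, 1 being 62.5 mm), wx, wy, wz (a rotation vector in fractions of the full range, 1 being 90 degrees); each row shifts and turns the commanded pose from where the row before left it, along the tool's axes as they then stand; what a row does not reach is not made up. A row lasts 1/8 s, in which the tool goes at most 62.5 mm and 10.7 degrees, less where a joint would pass 70% of its speed; a pose out of reach is approached as far as the arm can. jaw is the finger opening in mm, set as the call begins (left out keeps the last). The fingers move at their own pace and stop on an object; force is the grip in N (left out, the last holds). Time passes only in rows, so rows that do not move let the fingers close. The tool returns the time, the measured TCP pose, the force, the opening and the grip force at its end. only (a regular expression) keeps the lines of the reply that match it, lines (a string "A,B") keeps lines A to B, and quiet returns only ok. No shift or turn number may pass 1 either way. Input that does not fit is refused with a message, and nothing moves.
- ctrl.state(): the state, without advancing time (a new reading comes with each control period).
- ctrl.capture(name): name is "side" or "top"; returns the picture (400x640x3 uint8, red, green, blue); there is no depth.
- ctrl.camera_info(name): a dict with "fov_y" (degrees; the focal length in pixels is half the picture's height over the tangent of half this angle, whatever the lens; pixels are square), "cx", "cy" (the principal point, pixels), "dist" ([k1, k2, p1, p2, k3] as OpenCV has them; the pictures are not rectified), "world_from_camera" (4x4, takes a point from camera to world coordinates). Camera axes: x right, y down, z forward; pixel columns grow to the right and rows downward; lengths in mm; the calibration is good to about 2 mm. A picture is of the moment at which its call begins. camera_info takes no time and is no camera call.
- ctrl.job_done(): hands the job in; it is judged then, once.
Trained networks look in the newest picture that a camera, given by its name, has taken for a name from the list of things; names that differ only in an ending like _2 or _b are one class to them, and where a whole thing is asked for, a point or a joint stands for the part that bears it (a point fixed in the world has none). Each returns a list of dicts, best first, with "score" (0 to 1); they miss things now and then, are a little off and sometimes report something else, mostly with a low value. They report only what shows in the picture. A call takes as long as a camera call. They do not tell look-alikes from the thing itself.
- ctrl.search_frame(query, camera): "bbox" ([left, top, right, bottom] in pixels, round what is visible of it).
- ctrl.trace(query, camera): "region" (400x640 bool, what is visible of it) and "bbox" ([left, top, right, bottom] in pixels, round what is visible of it).
The state is a dict: "t": time; "joint_positions": joint angles; "joint_velocities": joint speeds; "joint_efforts": joint torques, N m; "eef_pos": TCP position; "tcp_rot": TCP orientation; "contact_force": force on the tool from outside, world axes, zero at the start; "wrist_torque": the same for the moment, N m; "grip_width": finger opening in mm; "grasp_force": force on a finger pad.
Only numpy, scipy, OpenCV 4.12 (cv2) and the standard library are available. Lean on these libraries where they do the work, as an engineer would, in place of code of your own. Each camera call takes 0.05 s, during which the arm holds its last target. There are 200 camera calls.

## Working session

There is one attempt and no reset: what is moved stays moved. The work goes in short steps, Python scripts to look and compute and a tool call to move; the robot and the scene stay as the last step left them, time stands still between calls to the robot, and variables do not carry over. Pictures are saved under pics/ and viewed, at most 10 in all, crops included, and the job is handed in when it is done.

```bash
mkdir -p pics
```

Create h.py:
```python
import numpy as np,cv2
from bench import ctrl
def cam(n):
    i=ctrl.camera_info(n);f=200/np.tan(np.radians(i["fov_y"])/2)
    return np.array([[f,0,i["cx"]],[0,f,i["cy"]],[0,0,1.]]),np.array(i["dist"],float),np.array(i["world_from_camera"],float)
def ray(n,p):
    K,d,T=cam(n);q=cv2.undistortPoints(np.array([[p]],float),K,d)[0,0]
    v=T[:3,:3]@[q[0],q[1],1];return T[:3,3],v/np.linalg.norm(v)
def atz(n,p,z):
    o,v=ray(n,p);return o+v*(z-o[2])/v[2]
def proj(n,X):
    K,d,T=cam(n);R=T[:3,:3].T
    return cv2.projectPoints(np.array(X,float).reshape(-1,3),cv2.Rodrigues(R)[0],-R@T[:3,3],K,d)[0][:,0]
def tri(p1,p2):
    (a,u),(b,v)=ray("top",p1),ray("side",p2)
    s=np.linalg.lstsq(np.c_[u,-v],b-a,rcond=None)[0]
    P,Q=a+u*s[0],b+v*s[1];return (P+Q)/2,np.linalg.norm(P-Q)
```

Run:
```python
from h import *
np.set_printoptions(precision=1,suppress=True)
for n in("top","side"):
    im=ctrl.capture(n);cv2.imwrite(f"pics/{n}0.png",im[...,::-1]);print(n,cam(n)[2])
    for q in("cup","spare_cup","riser","grip","seat","riser_button","canister","cup_stack"):
        for r in ctrl.search_frame(q,n):print(q,round(r["score"],2),np.array(r["bbox"]))
print(ctrl.state()["tcp_rot"],ctrl.state()["t"])
```

```text
top [[   0.    -1.     0.2  405.5]
 [  -1.    -0.     0.   -10. ]
 [  -0.    -0.2   -1.  1037. ]
 [   0.     0.     0.     1. ]]
cup 0.84 [424.9 239.  452.6 264. ]
cup 0.83 [416.1 280.8 446.4 300.9]
cup 0.57 [465.2 253.3 493.8 273.9]
spare_cup 0.62 [349.8 212.4 378.4 240.1]
riser 0.71 [241.  190.3 301.  267.4]
grip 0.57 [247.5 192.8 280.7 259.7]
seat 0.87 [249.8 192.9 278.2 267.8]
canister 0.77 [122.8 212.1 176.4 250.8]
canister 0.49 [467.4 185.9 484.1 228. ]
cup_stack 0.56 [416.8 138.8 447.3 170.8]
side [[   1.    -0.1    0.1  501.4]
 [  -0.1   -0.7    0.7 -799.3]
 [  -0.    -0.7   -0.7  971.1]
 [   0.     0.     0.     1. ]]
cup 0.95 [274.4 360.3 306.4 391.6]
cup 0.66 [286.7 312.7 314.7 348.2]
cup 0.57 [239.4 308.  266.9 340.6]
spare_cup 0.72 [298.  239.8 327.4 267. ]
riser 0.83 [271.1 152.8 341.2 206.8]
grip 0.74 [276.3 154.4 331.  198.6]
seat 0.6 [279.3 153.7 330.1 200.8]
seat 0.52 [271.  154.5 342.2 209.1]
canister 0.58 [277.8  95.3 309.5 139.5]
cup_stack 0.94 [392.2 276.4 419.1 320.7]
[[ 1.   0.3  0. ]
 [ 0.3 -1.  -0. ]
 [ 0.   0.  -1. ]] 0.9
```

View pics/top0.png

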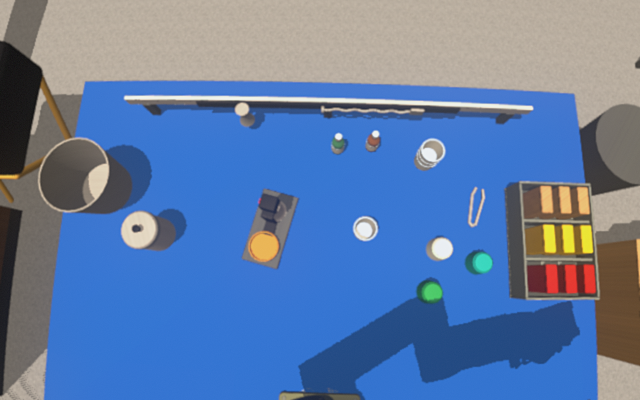

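View pics/side0.png

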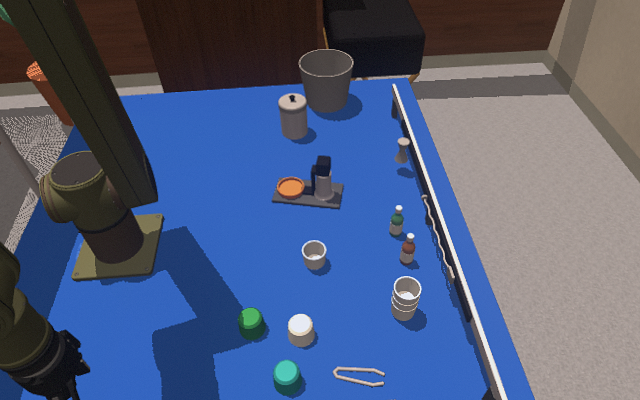

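Top picture: white upside-down cup at (439,249), upright one at (365,228), riser seat at (263,247), grip at (269,203) with its red button on the left (+y). In the side picture the cup is at (301,330), seat at (290,187) and grip at (323,165).

Create fit.py:
```python
from h import *
from scipy.optimize import least_squares
np.set_printoptions(precision=1,suppress=True)
th=np.linspace(0,2*np.pi,60)
def rings(L):return np.vstack([np.c_[r*np.cos(th),r*np.sin(th),0*th+z] for r,z in L])
CUP=rings([(31,0),(27.5,48),(22,55)])
SEAT=rings([(40,0),(40,10)])-[0,0,0]
def bb(p):return np.r_[p.min(0),p.max(0)]
def mask(n,im,win,kind):
    l,t,r,b=win;m=np.zeros((400,640),bool)
    h=cv2.cvtColor(im,cv2.COLOR_RGB2HSV).astype(int);H,S,V=h[...,0],h[...,1],h[...,2]
    k={"cup":(S<70)&(V>100),"seat":(H>3)&(H<22)&(S>120)&(V>90),"grip":(V<62)}[kind]
    m[t:b,l:r]=k[t:b,l:r]
    c,lab,st,_=cv2.connectedComponentsWithStats(m.astype(np.uint8));j=1+np.argmax(st[1:,4]);return lab==j
def mbb(m):
    y,x=np.nonzero(m);return np.array([x.min()-.5,y.min()-.5,x.max()+.5,y.max()+.5])
def fit(model,boxes,x0):
    f=lambda X:np.concatenate([bb(proj(n,model+X))-boxes[n] for n in boxes])
    s=least_squares(f,x0);return s.x,s.fun
```

Run:
```python
from fit import *
W={"cup":{"top":(418,230,460,268),"side":(280,305,320,352)},"seat":{"top":(240,225,285,268),"side":(268,170,312,202)},"grip":{"top":(250,190,284,216),"side":(308,150,336,180)}}
I={n:ctrl.capture(n) for n in("top","side")}
M={}
for k in W:
    M[k]={n:mask(n,I[n],W[k][n],k) for n in I}
    print(k,{n:mbb(M[k][n]) for n in I})
B={n:mbb(M["cup"][n]) for n in I};print("cup",*fit(CUP,B,[400,-250,0]))
B={n:mbb(M["seat"][n]) for n in I};print("seat",*fit(SEAT,B,[400,100,16]))
for n in I: # trace compare
    for r in ctrl.trace("cup",n):print(n,r["bbox"],round(r["score"],2))
rows=[]
for n in I:
    row=[]
    for k in("cup","seat","grip"):
        l,t,r,b=W[k][n];cx,cy=(l+r)//2,(t+b)//2
        im=I[n].copy();e=M[k][n].astype(np.uint8)
        c=slice(cy-25,cy+25),slice(cx-25,cx+25)
        big=cv2.resize(im[c],(260,260),interpolation=cv2.INTER_NEAREST)
        ct,_=cv2.findContours(cv2.resize(e[c],(260,260),interpolation=0),0,2);cv2.drawContours(big,ct,-1,(255,0,255),1)
        print(k,n,"crop origin",cx-25,cy-25);row.append(big)
    rows.append(np.hstack(row))
cv2.imwrite("pics/crop.png",np.vstack(rows)[...,::-1])
```

```text
cup {'top': array([425.5, 236.5, 452.5, 260.5]), 'side': array([287.5, 313.5, 314.5, 346.5])}
seat {'top': array([247.5, 230.5, 278.5, 261.5]), 'side': array([276.5, 177.5, 303.5, 196.5])}Traceback (most recent call last):
  File "<stdin>", line 6, in <module>
  File "fit.py", line 14, in mask
    c,lab,st,_=cv2.connectedComponentsWithStats(m.astype(np.uint8));j=1+np.argmax(st[1:,4]);return lab==j
                                                                        ~~~~~~~~~^^^^^^^^^^
    return _wrapfunc(a, 'argmax', axis=axis, out=out, **kwds)
    return bound(*args, **kwds)
ValueError: attempt to get argmax of an empty sequence
```

```bash
sed -i 's/"grip":(V<62)/"grip":(V<100)\&(im.max(2)>=0)/' fit.py
```

Create m.py:
```python
from fit import *
W={"cup":{"top":(418,230,460,268),"side":(280,305,320,352)},"seat":{"top":(240,225,285,268),"side":(268,170,312,202)},"grip":{"top":(250,190,284,216),"side":(308,150,336,180)}}
I={n:ctrl.capture(n) for n in("top","side")}
M={}
print(I["top"][203,255:285:2].tolist());print(I["side"][150:182:2,324].tolist())
for k in W:
    try:
        M[k]={n:mask(n,I[n],W[k][n],k) for n in I}
        print(k,{n:mbb(M[k][n]) for n in I})
    except ValueError:M[k]={n:np.zeros((400,640),bool) for n in I}
B={n:mbb(M["cup"][n]) for n in I};print("cup",*fit(CUP,B,[400,-250,0]))
B={n:mbb(M["seat"][n]) for n in I};print("seat",*fit(SEAT,B,[400,100,16]))
rows=[]
for n in I:
    row=[]
    for k in("cup","seat","grip"):
        l,t,r,b=W[k][n];cx,cy=(l+r)//2,(t+b)//2
        im=I[n].copy();e=M[k][n].astype(np.uint8)
        c=slice(cy-25,cy+25),slice(cx-25,cx+25)
        big=cv2.resize(im[c],(260,260),interpolation=cv2.INTER_NEAREST)
        if k=="grip":big=np.clip(big*1.8,0,255).astype(np.uint8)
        ct,_=cv2.findContours(cv2.resize(e[c],(260,260),interpolation=0),0,2);cv2.drawContours(big,ct,-1,(255,0,255),1)
        print(k,n,"crop origin",cx-25,cy-25);row.append(big)
    rows.append(np.hstack(row))
cv2.imwrite("pics/crop.png",np.vstack(rows)[...,::-1])
```

```bash
python3 m.py
```

```text
[[57, 119, 210], [73, 118, 209], [135, 71, 106], [67, 72, 87], [70, 71, 88], [71, 72, 88], [71, 72, 88], [72, 72, 88], [71, 72, 88], [73, 74, 89], [62, 65, 83], [35, 45, 71], [76, 75, 88], [112, 106, 110], [105, 101, 107]]
[[55, 101, 189], [55, 102, 188], [55, 104, 194], [41, 48, 76], [40, 43, 60], [40, 43, 60], [40, 41, 59], [38, 41, 59], [19, 28, 48], [22, 29, 51], [24, 33, 54], [23, 30, 51], [23, 29, 51], [62, 61, 70], [121, 110, 113], [91, 85, 92]]
cup {'top': array([425.5, 236.5, 452.5, 260.5]), 'side': array([287.5, 313.5, 314.5, 346.5])}
seat {'top': array([247.5, 230.5, 278.5, 261.5]), 'side': array([276.5, 177.5, 303.5, 196.5])}
grip {'top': array([258.5, 193.5, 283.5, 215.5]), 'side': array([310.5, 155.5, 330.5, 179.5])}
cup [ 476.7 -303.6    4.2] [-0.1  0.8  0.1  0.3  0.5 -0.6  0.5  0.4]
seat [470.1 158.1  20.1] [-0.   0.4 -0.   0.3  0.3 -1.3  0.6  1.2]
cup top crop origin 414 224
seat top crop origin 237 221
grip top crop origin 242 178
cup side crop origin 275 303
seat side crop origin 265 161
grip side crop origin 297 140
```

View pics/crop.png

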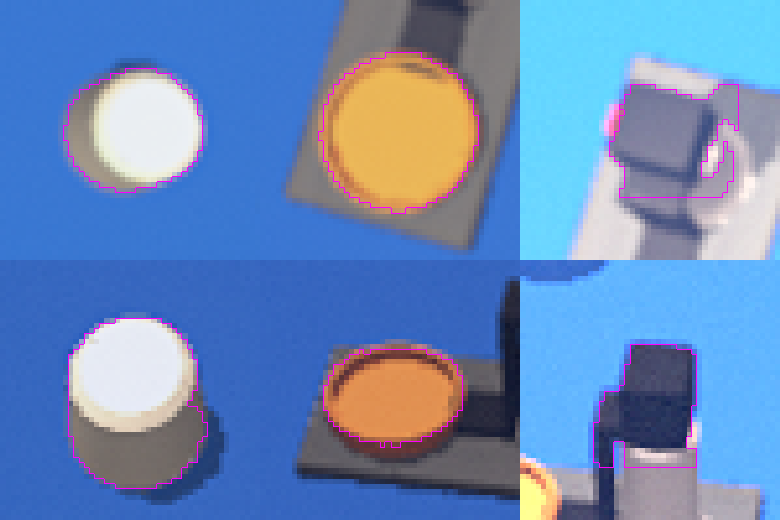

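Crops: the cup and seat outlines are clean. Grip top-face corners, top view: about (263,194), (279.5,198.5), (276,211), (259,208). Side view: (318,156), (331,156.5), (330,166), (317,166). I'll fit the riser pose jointly.

Run:
```python
from fit import *
T=np.array([[262.8,194.3],[279.5,198.6],[276,211.3],[259.1,208.2]]);S=np.array([[318.2,156.3],[330.7,156.5],[330.1,166.3],[316.6,166]])
print("grip top centre",*tri(T.mean(0),S.mean(0)))
# corners, top image: TL=+x+y, TR=+x-y, BR=-x-y, BL=-x+y ; side TL=-x+y,TR=+x+y,BR=+x-y,BL=-x-y
B={'top':np.array([247.5,230.5,278.5,261.5]),'side':np.array([276.5,177.5,303.5,197.2])}
ct=np.array([[1,1],[1,-1],[-1,-1],[-1,1]])*[18,20];cs=np.array([[-1,1],[1,1],[1,-1],[-1,-1]])*[18,20]
def f(q):
    x,y,a,z=q;R=np.array([[np.cos(a),-np.sin(a)],[np.sin(a),np.cos(a)]])
    W=lambda c,h:np.c_[c@R.T+[x,y],np.full(len(c),h+z)]
    s=np.r_[R@[-100,0]+[x,y],16+z]
    return np.concatenate([(proj("top",W(ct,140.5))-T).ravel(),(proj("side",W(cs,140.5))-S).ravel()]+[bb(proj(n,SEAT+s))-B[n] for n in B])
s=least_squares(f,[560,130,-.2,0],x_scale=[10,10,.1,10]);print(s.x,np.degrees(s.x[2]),s.fun)
x,y,a,z=s.x;print("seat",x-100*np.cos(a),y-100*np.sin(a))
st=ctrl.state();print(st["tcp_rot"],st["eef_pos"],st["grip_width"],st["t"])
R=np.array(st["tcp_rot"]);print("cup in tool",R.T@(np.array([476.7,-303.6,32])-st["eef_pos"]))
```

```text
grip top centre [567.  130.1 140.6] 3.996546216553038
[566.6 130.6  -0.3   0.8] -15.405026804166496 [ 0.7 -1.5 -0.1 -1.  -1.4  0.7 -0.5 -1.1 -0.2 -0.6  0.1  0.6 -1.8  0.5
 -1.4 -0.7  0.6  0.5  0.5  0.3  0.4 -0.3  0.7  1.5]
seat 470.22290832631086 157.20074738564045
[[ 1.   0.3  0. ]
 [ 0.3 -1.  -0. ]
 [ 0.   0.  -1. ]] [ 133.9 -507.7  250. ] 85.38390175602338 1.1
cup in tool [ 383.5 -109.9  218. ]
```

The rows are not in the units I measure in: shifts go in shares of 62.5 mm and turns go in shares of 90 degrees. I convert before sending: 38 mm is 0.608, 20 mm is 0.32, -10 degrees / 90 = -0.1111.

>>> {"fn": "creep_tool", "kwargs": {
  "increments": {"dx":[0.608, 0.608, 0.608, 0.608, 0.608, 0.608, 0.608, 0.608, 0.608, 0.608, 0.056, 0], "dy":[-0.176, -0.176, -0.176, -0.176, -0.176, -0.176, -0.176, -0.176, -0.176, -0.176, 0, 0], "dz":[0.16, 0.16, 0.16, 0.16, 0.16, 0.16, 0.16, 0.16, 0.16, 0.16, 0.32, 0], "wx":[0, 0, 0, 0, 0, 0, 0, 0, 0, 0, 0, 0], "wy":[0, 0, 0, 0, 0, 0, 0, 0, 0, 0, 0, 0], "wz":[0, 0, 0, 0, 0, 0, 0, 0, 0, 0, -0.1111, -0.1111]},
  "jaw": 85,
  "force": 40
}}

```text
t: 2.6
eef_pos: [476.3, -302.2, 128.2]
tcp_rot: [[0.817, 0.576, -0.003], [0.576, -0.817, 0.002], [-0.001, -0.003, -1.0]]
contact_force: [-0.2, -1.0, 1.1]
grip_width: 85.0
grasp_force: 0.0
```

>>> {"fn": "creep_tool", "kwargs": {
  "increments": {"dx":[0, 0, 0], "dy":[0, 0, 0], "dz":[0, 0, 0], "wx":[0, 0, 0], "wy":[0, 0, 0], "wz":[-0.1111, 0, 0]}
}}

```text
t: 2.98
eef_pos: [476.7, -303.6, 130.1]
tcp_rot: [[0.712, 0.702, 0.0], [0.702, -0.712, -0.0], [0.0, 0.0, -1.0]]
contact_force: [0.2, -0.5, 0.3]
grip_width: 84.8
grasp_force: 0.0
```

Run:
```python
from fit import *
st=ctrl.state();R=np.array(st["tcp_rot"]);print(st["eef_pos"],np.degrees(np.arctan2(R[1,0],R[0,0])),R.T@(np.array([476.7,-303.6,36])-st["eef_pos"]))
```

```text
[ 476.7 -303.6  130.1] 44.62523411578589 [ 0.   0.  94.1]
```

Scaled: 20 mm is 0.32, 14 mm is 0.224.

>>> {"fn": "creep_tool", "kwargs": {
  "increments": {"dx":[0, 0, 0, 0, 0, 0, 0], "dy":[0, 0, 0, 0, 0, 0, 0], "dz":[0.32, 0.32, 0.32, 0.224, 0.16, 0.16, 0], "wx":[0, 0, 0, 0, 0, 0, 0], "wy":[0, 0, 0, 0, 0, 0, 0], "wz":[0, 0, 0, 0, 0, 0, 0]}
}}

```text
t: 3.85
eef_pos: [476.2, -303.3, 35.4]
tcp_rot: [[0.71, 0.704, -0.001], [0.704, -0.71, 0.001], [-0.0, -0.001, -1.0]]
contact_force: [-0.5, -0.7, 0.8]
grip_width: 84.8
grasp_force: 0.0
```

>>> {"fn": "creep_tool", "kwargs": {
  "increments": {"dx":[0, 0, 0, 0, 0, 0, 0, 0], "dy":[0, 0, 0, 0, 0, 0, 0, 0], "dz":[0, 0, 0, 0, 0, 0, 0, 0], "wx":[0, 0, 0, 0, 0, 0, 0, 0], "wy":[0, 0, 0, 0, 0, 0, 0, 0], "wz":[0, 0, 0, 0, 0, 0, 0, 0]},
  "jaw": 40,
  "force": 40
}}

```text
t: 4.85
eef_pos: [477.0, -303.6, 37.3]
tcp_rot: [[0.71, 0.704, 0.001], [0.704, -0.71, -0.0], [0.0, 0.001, -1.0]]
contact_force: [-1.8, 1.6, 5.7]
grip_width: 55.7
grasp_force: 41.7
```

Scaled: -25 mm is -0.4, -20 mm is -0.32, 7.5 degrees / 90 = 0.0833.

>>> {"fn": "creep_tool", "kwargs": {
  "increments": {"dx":[0, 0, 0, 0, 0, 0, 0, 0, 0, 0, 0, 0], "dy":[0, 0, 0, 0, 0, 0, 0, 0, 0, 0, 0, 0], "dz":[-0.08, -0.24, -0.4, -0.4, -0.32, -0.16, 0, 0, 0, 0, 0, 0], "wx":[0, 0, 0, 0, 0, 0, 0, 0, 0, 0, 0, 0], "wy":[0, 0, 0, 0, 0, 0, 0, 0, 0, 0, 0, 0], "wz":[0, 0, 0, 0, 0.0833, 0.0833, 0.0833, 0.0833, 0.0833, 0.0833, 0.0833, 0.0833]}
}}

```text
t: 6.35
eef_pos: [476.7, -303.6, 136.9]
tcp_rot: [[0.964, -0.267, 0.001], [-0.267, -0.964, -0.0], [0.001, 0.0, -1.0]]
contact_force: [-0.5, -0.6, -1.6]
grip_width: 55.6
grasp_force: 42.5
```

Run:
```python
from fit import *
st=ctrl.state();R=np.array(st["tcp_rot"]);print(st["grip_width"],st["grasp_force"],st["eef_pos"],np.degrees(np.arctan2(R[1,0],R[0,0])),R.T@(np.array([470.2,157.4,136])-st["eef_pos"]))
im=ctrl.capture("side");cv2.imwrite("pics/side1.png",im[200:400,150:470,::-1])
```

```text
55.563577399587174 42.530277278856374 [ 476.7 -303.6  136.9] -15.478041980430035 [-129.3 -442.5    0.7]
```

View pics/side1.png

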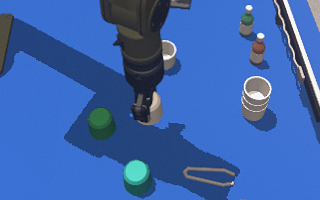

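The cup (crop (148,107)) is held between the fingers; the neighbours are undisturbed. Moving it over the seat.

Scaled: -41 mm is -0.656, -36 mm is -0.576.

>>> {"fn": "creep_tool", "kwargs": {
  "increments": {"dx":[-0.096, -0.16, -0.192, -0.192, -0.192, -0.192, -0.192, -0.192, -0.192, -0.192, -0.16, -0.1168], "dy":[-0.32, -0.576, -0.656, -0.656, -0.656, -0.656, -0.656, -0.656, -0.656, -0.656, -0.576, -0.36], "dz":[0, 0, 0, 0, 0, 0, 0, 0, 0, 0, 0, 0], "wx":[0, 0, 0, 0, 0, 0, 0, 0, 0, 0, 0, 0], "wy":[0, 0, 0, 0, 0, 0, 0, 0, 0, 0, 0, 0], "wz":[0, 0, 0, 0, 0, 0, 0, 0, 0, 0, 0, 0]}
}}

```text
t: 7.9
eef_pos: [420.3, 6.4, 151.2]
tcp_rot: [[0.997, -0.075, 0.008], [-0.075, -0.989, 0.127], [-0.001, -0.127, -0.992]]
contact_force: [0.3, -0.3, -1.1]
grip_width: 55.3
grasp_force: 42.6
```

>>> {"fn": "creep_tool", "kwargs": {
  "increments": {"dx":[0, 0, 0, 0, 0], "dy":[0, 0, 0, 0, 0], "dz":[0.32, 0.24, 0.16, 0, 0], "wx":[0, 0, 0, 0, 0], "wy":[0, 0, 0, 0, 0], "wz":[0, 0, 0, 0, 0]}
}}

```text
t: 8.52
eef_pos: [421.3, 7.9, 106.6]
tcp_rot: [[0.997, -0.072, 0.009], [-0.073, -0.989, 0.129], [-0.001, -0.129, -0.992]]
contact_force: [0.5, -1.3, -0.9]
grip_width: 55.4
grasp_force: 42.6
```

Run:
```python
from fit import *
np.set_printoptions(precision=2,suppress=True)
st=ctrl.state();R=np.array(st["tcp_rot"]);print(st["eef_pos"],R.T@(np.array([470.2,157.4,52])-st["eef_pos"]))
I={n:ctrl.capture(n) for n in("top","side")}
cs=np.array(st["eef_pos"])-[0,0,37.]
out=[]
for n,(x,y) in {"top":(264,235),"side":(292,180)}.items():
    im=I[n][y-50:y+50,x-50:x+50];big=cv2.resize(im,(400,400),interpolation=cv2.INTER_NEAREST)
    for p in proj(n,rings([(31,0)])+cs):cv2.circle(big,tuple(((p-[x-50,y-50]+.5)*4).astype(int)),1,(0,255,0),-1)
    for p in proj(n,rings([(36,26)])+[470.2,157.4,0]):cv2.circle(big,tuple(((p-[x-50,y-50]+.5)*4).astype(int)),1,(255,0,255),-1)
    out.append(big)
cv2.imwrite("pics/over.png",np.hstack(out)[...,::-1])
```

```text
[421.32   7.91 106.63] [  37.92 -144.32   73.86]
```

View pics/over.png

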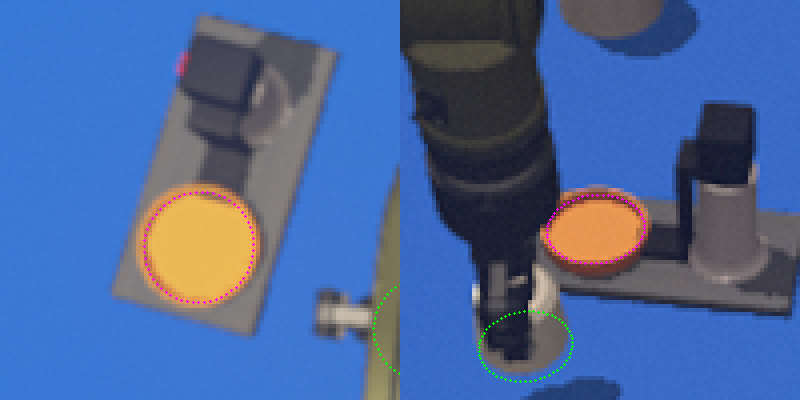

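The move fell short and tilted: cup at (420,340) in the overlay (side half), seat ring well aligned. Checking the joints before mending.

Run:
```python
from fit import *
from scipy.spatial.transform import Rotation as Ro
st=ctrl.state();R=np.array(st["tcp_rot"]);print(st["joint_positions"],st["joint_velocities"])
a=np.radians(-15.4);T=np.array([[np.cos(a),np.sin(a),0],[np.sin(a),-np.cos(a),0],[0,0,-1]])
print(Ro.from_matrix(R.T@T).as_rotvec(degrees=True))
```

```text
[ -4.2  11.9 -36.1  42.    7.4 179.9] [-0.  -0.1 -0.1 -0.   0.   0. ]
[-7.4  0.7 11.2]
```

Joint 6 is at its 180° limit, so the half-turned grasp is needed (tool x at 164.6°). First raise and level, then turn back.

Scaled: -15 mm is -0.24, -3.7 degrees / 90 = -0.0411.

>>> {"fn": "creep_tool", "kwargs": {
  "increments": {"dx":[0, 0, 0, 0, 0], "dy":[0, 0, 0, 0, 0], "dz":[-0.24, -0.24, 0, 0, 0], "wx":[0, 0, -0.0411, -0.0411, 0], "wy":[0, 0, 0, 0, 0], "wz":[0, 0, 0, 0, 0]}
}}

```text
t: 9.25
eef_pos: [419.9, -15.7, 136.5]
tcp_rot: [[0.999, -0.049, 0.0], [-0.049, -0.999, 0.018], [-0.0, -0.018, -1.0]]
contact_force: [0.4, -0.3, -0.8]
grip_width: 55.3
grasp_force: 42.7
```

>>> {"fn": "creep_tool", "kwargs": {
  "increments": {"dx":[0, 0, 0, 0, 0, 0, 0, 0, 0], "dy":[0, 0, 0, 0, 0, 0, 0, 0, 0], "dz":[0, 0, 0, 0, 0, 0, 0, 0, 0], "wx":[0, 0, 0, 0, 0, 0, 0, 0, 0], "wy":[0, 0, 0, 0, 0, 0, 0, 0, 0], "wz":[-0.1111, -0.1111, -0.1111, -0.1111, -0.1111, -0.1111, -0.1111, -0.1111, 0]}
}}

```text
t: 10.38
eef_pos: [419.6, -15.8, 136.1]
tcp_rot: [[0.224, 0.975, -0.0], [0.974, -0.224, 0.018], [0.018, -0.005, -1.0]]
contact_force: [0.6, 0.1, -0.2]
grip_width: 55.5
grasp_force: 42.7
```

Run:
```python
from fit import *
from scipy.spatial.transform import Rotation as Ro
st=ctrl.state();R=np.array(st["tcp_rot"]);print(st["joint_positions"])
a=np.radians(164.6);T=np.array([[np.cos(a),np.sin(a),0],[np.sin(a),-np.cos(a),0],[0,0,-1]])
print(Ro.from_matrix(R.T@T).as_rotvec(degrees=True))
```

```text
[ -2.9   9.8 -33.1  47.1   1.  100.1]
[  0.6  -1.  -87.6]
```

Scaled: -10 degrees / 90 = -0.1111.

>>> {"fn": "creep_tool", "kwargs": {
  "increments": {"dx":[0, 0, 0, 0, 0, 0, 0, 0, 0, 0, 0, 0], "dy":[0, 0, 0, 0, 0, 0, 0, 0, 0, 0, 0, 0], "dz":[0, 0, 0, 0, 0, 0, 0, 0, 0, 0, 0, 0], "wx":[0.0067, 0, 0, 0, 0, 0, 0, 0, 0, 0, 0, 0], "wy":[-0.0089, 0, 0, 0, 0, 0, 0, 0, 0, 0, 0, 0], "wz":[0, -0.1111, -0.1111, -0.1111, -0.1111, -0.1111, -0.1111, -0.1111, -0.1111, -0.0844, 0, 0]}
}}

```text
t: 11.88
eef_pos: [419.7, -15.9, 136.0]
tcp_rot: [[-0.964, 0.265, -0.014], [0.265, 0.964, 0.006], [0.015, 0.002, -1.0]]
contact_force: [0.1, 0.6, -1.4]
grip_width: 55.6
grasp_force: 42.7
```

Create st.py:
```python
from fit import *
from scipy.spatial.transform import Rotation as Ro
import sys
st=ctrl.state();R=np.array(st["tcp_rot"])
a=np.radians(164.6);T=np.array([[np.cos(a),np.sin(a),0],[np.sin(a),-np.cos(a),0],[0,0,-1]])
np.set_printoptions(precision=2,suppress=True)
print("rot",Ro.from_matrix(R.T@T).as_rotvec(degrees=True),"d",T.T@(np.array([float(v) for v in sys.argv[1:4]])-st["eef_pos"]),"j",np.array(st["joint_positions"]))
```

```bash
python3 st.py 470.2 157.4 136
```

```text
rot [ 0.11 -0.87  0.04] d [ -2.71 180.47  -0.01] j [ -2.39  10.33 -32.46  48.03   0.31  12.98]
```

Scaled: 35 mm is 0.56, 30 mm is 0.48, -0.9 degrees / 90 = -0.01.

>>> {"fn": "creep_tool", "kwargs": {
  "increments": {"dx":[0, 0, 0, 0, 0, 0, 0, -0.0432, 0, 0, 0], "dy":[0, 0.24, 0.48, 0.56, 0.56, 0.48, 0.32, 0.248, 0, 0, 0], "dz":[0, 0, 0, 0, 0, 0, 0, 0, 0.24, 0, 0], "wx":[0.0011, 0, 0, 0, 0, 0, 0, 0, 0, 0, 0], "wy":[-0.01, 0, 0, 0, 0, 0, 0, 0, 0, 0, 0], "wz":[0, 0, 0, 0, 0, 0, 0, 0, 0, 0, 0]}
}}

```text
t: 13.25
eef_pos: [469.5, 157.2, 121.2]
tcp_rot: [[-0.965, 0.263, 0.0], [0.263, 0.965, -0.0], [-0.0, -0.0, -1.0]]
contact_force: [-0.6, -0.6, -1.6]
grip_width: 55.5
grasp_force: 42.7
```

```bash
python3 st.py 470.2 157.4 53
```

Run:
```python
from fit import *
st=ctrl.state()
I={n:ctrl.capture(n) for n in("top","side")}
R=np.array(st["tcp_rot"]);cs=np.array(st["eef_pos"])+R[:,2]*37
out=[]
for n,(x,y) in {"top":(264,235),"side":(292,180)}.items():
    im=I[n][y-50:y+50,x-50:x+50];big=cv2.resize(im,(400,400),interpolation=cv2.INTER_NEAREST)
    for p in proj(n,rings([(31,0)])+cs):cv2.circle(big,tuple(((p-[x-50,y-50]+.5)*4).astype(int)),1,(0,255,0),-1)
    for p in proj(n,rings([(40,26)])+[470.2,157.4,0]):cv2.circle(big,tuple(((p-[x-50,y-50]+.5)*4).astype(int)),1,(255,0,255),-1)
    out.append(big)
cv2.imwrite("pics/over2.png",np.hstack(out)[...,::-1])
```

```text
rot [-0.    0.02  0.14] d [-0.65  0.36 68.2 ] j [ 18.52  17.38 -25.07  47.54  -0.01  33.78]
```

View pics/over2.png

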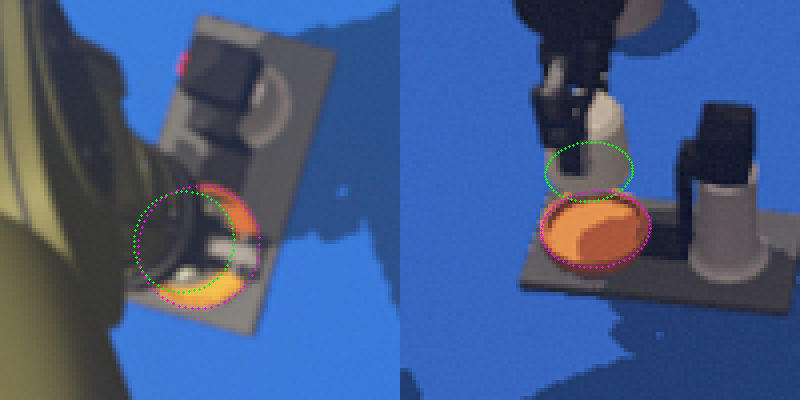

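The held cup's rim matches the prediction (green) and is centred over the seat (magenta). Lowering.

Scaled: 15 mm is 0.24, 8 mm is 0.128.

>>> {"fn": "creep_tool", "kwargs": {
  "increments": {"dx":[0, 0, 0, -0.0096, 0, 0, 0, 0, 0], "dy":[0, 0, 0, 0.0064, 0, 0, 0, 0, 0], "dz":[0.24, 0.24, 0.24, 0.128, 0.112, 0.048, 0.024, 0, 0], "wx":[0, 0, 0, 0, 0, 0, 0, 0, 0], "wy":[0, 0, 0, 0, 0, 0, 0, 0, 0], "wz":[0, 0, 0, 0, 0, 0, 0, 0, 0]}
}}

```text
t: 14.48
eef_pos: [470.5, 157.8, 56.8]
tcp_rot: [[-0.965, 0.263, 0.001], [0.263, 0.965, 0.0], [-0.001, 0.001, -1.0]]
contact_force: [0.2, -0.4, -1.6]
grip_width: 55.5
grasp_force: 42.7
```

```bash
python3 st.py 470.2 157.4 53.3
```

```text
rot [0.03 0.06 0.18] d [ 0.15 -0.48  3.47] j [ 18.55  21.69 -30.13  38.11  -0.01  33.77]
```

Scaled: 1.5 mm is 0.024.

>>> {"fn": "creep_tool", "kwargs": {
  "increments": {"dx":[0, 0, 0], "dy":[0, 0, 0], "dz":[0.024, 0.024, 0], "wx":[0, 0, 0], "wy":[0, 0, 0], "wz":[0, 0, 0]}
}}

```text
t: 14.85
eef_pos: [470.2, 157.8, 53.6]
tcp_rot: [[-0.965, 0.262, 0.001], [0.262, 0.965, 0.0], [-0.001, 0.0, -1.0]]
contact_force: [-0.6, -0.0, 1.9]
grip_width: 55.7
grasp_force: 43.0
```

>>> {"fn": "creep_tool", "kwargs": {
  "increments": {"dx":[0, 0], "dy":[0, 0], "dz":[0.0112, 0], "wx":[0, 0], "wy":[0, 0], "wz":[0, 0]}
}}

```text
t: 15.1
eef_pos: [470.4, 157.8, 53.0]
tcp_rot: [[-0.965, 0.262, 0.001], [0.262, 0.965, 0.0], [-0.001, 0.001, -1.0]]
contact_force: [-1.4, 0.4, 2.9]
grip_width: 55.7
grasp_force: 43.2
```

Contact at the expected height, force rising. Release.

>>> {"fn": "creep_tool", "kwargs": {
  "increments": {"dx":[0, 0, 0, 0], "dy":[0, 0, 0, 0], "dz":[0, 0, 0, 0], "wx":[0, 0, 0, 0], "wy":[0, 0, 0, 0], "wz":[0, 0, 0, 0]},
  "jaw": 75
}}

```text
t: 15.6
eef_pos: [470.3, 157.7, 52.8]
tcp_rot: [[-0.965, 0.263, 0.001], [0.263, 0.965, 0.0], [-0.001, 0.0, -1.0]]
contact_force: [-0.6, 0.3, 0.9]
grip_width: 75.1
grasp_force: 0.0
```

>>> {"fn": "creep_tool", "kwargs": {
  "increments": {"dx":[0, 0, 0, 0, 0, 0, 0], "dy":[0, 0, 0, 0, 0, 0, 0], "dz":[-0.16, -0.32, -0.48, -0.48, -0.48, -0.32, 0], "wx":[0, 0, 0, 0, 0, 0, 0], "wy":[0, 0, 0, 0, 0, 0, 0], "wz":[0, 0, 0, 0, 0, 0, 0]},
  "jaw": 85
}}

```text
t: 16.48
eef_pos: [471.5, 158.2, 194.9]
tcp_rot: [[-0.965, 0.263, 0.005], [0.263, 0.965, 0.002], [-0.004, 0.003, -1.0]]
contact_force: [-0.2, 1.0, -0.6]
grip_width: 85.1
grasp_force: 0.0
```

```bash
python3 st.py 566.8 130.5 190
```

Run:
```python
from fit import *
I={n:ctrl.capture(n) for n in("top","side")}
out=[]
for n,(x,y) in {"top":(264,235),"side":(300,175)}.items():
    out.append(cv2.resize(I[n][y-50:y+50,x-50:x+50],(400,400),interpolation=cv2.INTER_NEAREST))
cv2.imwrite("pics/rel.png",np.hstack(out)[...,::-1])
```

```text
rot [0.16 0.25 0.18] d [-99.2   -1.36   4.93] j [ 18.55  13.79 -17.96  57.95  -0.01  33.77]
```

View pics/rel.png

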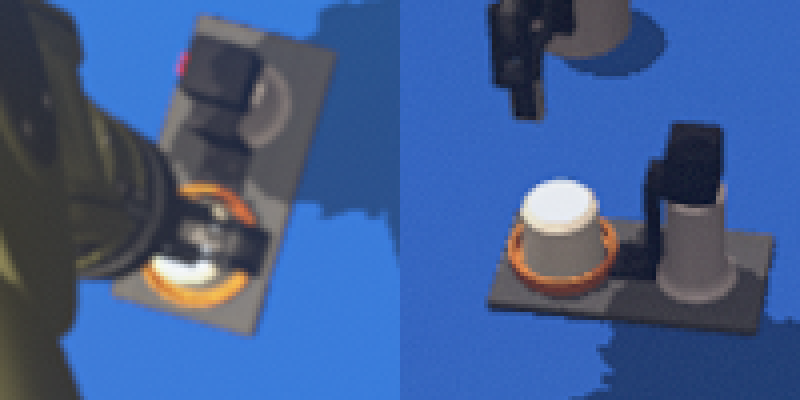

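The cup sits upright in the seat (side crop (560,230)). Now to the grip.

Scaled: -25 mm is -0.4, -20 mm is -0.32, 0.2 degrees / 90 = 0.0022.

>>> {"fn": "creep_tool", "kwargs": {
  "increments": {"dx":[-0.16, -0.32, -0.4, -0.32, -0.24, -0.136, 0, 0, 0, 0, 0, 0], "dy":[0, 0, 0, 0, 0, -0.0128, 0, 0, 0, 0, 0, 0], "dz":[0, 0, 0, 0, 0, 0, 0.32, 0.32, 0.272, 0.16, 0.08, 0], "wx":[0, 0, 0, 0, 0, 0, 0, 0, 0, 0, 0, 0], "wy":[0, 0, 0, 0, 0, 0, 0, 0, 0, 0, 0, 0], "wz":[0.0022, 0, 0, 0, 0, 0, 0, 0, 0, 0, 0, 0]}
}}

```text
t: 18.08
eef_pos: [565.0, 130.8, 120.9]
tcp_rot: [[-0.964, 0.266, 0.001], [0.266, 0.964, 0.0], [-0.001, 0.0, -1.0]]
contact_force: [-0.5, 0.9, 0.4]
grip_width: 85.1
grasp_force: 0.0
```

```bash
python3 st.py 566.8 130.5 118
```

```text
rot [ 0.01  0.03 -0.02] d [-1.82  0.18  2.94] j [ 13.04  24.83 -13.11  52.03  -0.    28.45]
```

Scaled: 3 mm is 0.048, -1 mm is -0.016.

>>> {"fn": "creep_tool", "kwargs": {
  "increments": {"dx":[-0.016, 0], "dy":[0, 0], "dz":[0.048, 0], "wx":[0, 0], "wy":[0, 0], "wz":[0, 0]}
}}

```text
t: 18.32
eef_pos: [566.2, 130.6, 118.1]
tcp_rot: [[-0.964, 0.266, 0.001], [0.266, 0.964, 0.0], [-0.001, 0.001, -1.0]]
contact_force: [-0.1, -0.1, -0.6]
grip_width: 84.9
grasp_force: 0.0
```

>>> {"fn": "creep_tool", "kwargs": {
  "increments": {"dx":[0, 0, 0, 0, 0, 0, 0, 0], "dy":[0, 0, 0, 0, 0, 0, 0, 0], "dz":[0, 0, 0, 0, 0, 0, 0, 0], "wx":[0, 0, 0, 0, 0, 0, 0, 0], "wy":[0, 0, 0, 0, 0, 0, 0, 0], "wz":[0, 0, 0, 0, 0, 0, 0, 0]},
  "jaw": 30,
  "force": 70
}}

```text
t: 19.32
eef_pos: [567.3, 133.4, 119.3]
tcp_rot: [[-0.965, 0.263, 0.004], [0.263, 0.965, 0.006], [-0.002, 0.006, -1.0]]
contact_force: [1.0, 7.8, 4.3]
grip_width: 39.5
grasp_force: 69.9
```

Width 39.5: the button is pressed. The block is about 3 mm further +y than measured; relieve that, then pull.

Scaled: -6 mm is -0.096, -4 mm is -0.064.

>>> {"fn": "creep_tool", "kwargs": {
  "increments": {"dx":[0, 0, 0, 0, 0, 0, 0, 0, 0, 0], "dy":[0.032, 0.016, 0, 0, 0, 0, 0, 0, 0, 0], "dz":[0, 0, 0, -0.032, -0.064, -0.096, -0.096, -0.096, -0.096, 0], "wx":[0, 0, 0, 0, 0, 0, 0, 0, 0, 0], "wy":[0, 0, 0, 0, 0, 0, 0, 0, 0, 0], "wz":[0, 0, 0, 0, 0, 0, 0, 0, 0, 0]}
}}

```text
t: 20.58
eef_pos: [567.2, 133.9, 148.2]
tcp_rot: [[-0.964, 0.265, 0.001], [0.265, 0.964, 0.001], [-0.001, 0.001, -1.0]]
contact_force: [3.0, 3.9, -4.8]
grip_width: 39.7
grasp_force: 71.7
```

```bash
python3 st.py 567.3 133.4 118
```

```text
rot [0.08 0.06 0.02] d [-0.24 -0.43 30.21] j [ 13.26  23.78 -10.36  55.76   0.04  28.64]
```

Scaled: -6 mm is -0.096, -5 mm is -0.08.

>>> {"fn": "creep_tool", "kwargs": {
  "increments": {"dx":[0, 0, 0, 0, 0, 0, 0, 0, 0, 0, 0, 0], "dy":[0, 0, 0, 0, 0, 0, 0, 0, 0, 0, 0, 0], "dz":[-0.064, -0.096, -0.096, -0.08, -0.064, -0.064, -0.064, -0.064, -0.08, -0.096, -0.096, 0], "wx":[0, 0, 0, 0, 0, 0, 0, 0, 0, 0, 0, 0], "wy":[0, 0, 0, 0, 0, 0, 0, 0, 0, 0, 0, 0], "wz":[0, 0, 0, 0, 0, 0, 0, 0, 0, 0, 0, 0]}
}}

```text
t: 22.08
eef_pos: [567.0, 133.9, 201.0]
tcp_rot: [[-0.964, 0.265, 0.0], [0.265, 0.964, 0.001], [-0.0, 0.001, -1.0]]
contact_force: [5.2, 2.8, -10.7]
grip_width: 39.2
grasp_force: 72.2
```

>>> {"fn": "creep_tool", "kwargs": {
  "increments": {"dx":[0, 0, 0, 0, 0, 0, 0, 0], "dy":[0, 0, 0, 0, 0, 0, 0, 0], "dz":[-0.08, -0.096, -0.096, -0.08, -0.064, -0.048, 0, 0], "wx":[0, 0, 0, 0, 0, 0, 0, 0], "wy":[0, 0, 0, 0, 0, 0, 0, 0], "wz":[0, 0, 0, 0, 0, 0, 0, 0]}
}}

```text
t: 23.08
eef_pos: [567.1, 133.9, 229.7]
tcp_rot: [[-0.964, 0.265, 0.0], [0.265, 0.964, 0.001], [-0.0, 0.001, -1.0]]
contact_force: [4.7, 4.0, -11.7]
grip_width: 38.9
grasp_force: 72.3
```

Scaled: -2 mm is -0.032, -1.5 mm is -0.024.

>>> {"fn": "creep_tool", "kwargs": {
  "increments": {"dx":[0, 0, 0, 0, 0], "dy":[0, 0, 0, 0, 0], "dz":[-0.032, -0.032, -0.024, -0.016, 0], "wx":[0, 0, 0, 0, 0], "wy":[0, 0, 0, 0, 0], "wz":[0, 0, 0, 0, 0]}
}}

```text
t: 23.7
eef_pos: [567.0, 133.9, 235.9]
tcp_rot: [[-0.964, 0.265, 0.0], [0.265, 0.964, 0.001], [0.0, 0.001, -1.0]]
contact_force: [5.9, 4.0, -11.5]
grip_width: 39.3
grasp_force: 72.3
```

>>> {"fn": "creep_tool", "kwargs": {
  "increments": {"dx":[0, 0, 0], "dy":[0, 0, 0], "dz":[-0.016, -0.016, 0], "wx":[0, 0, 0], "wy":[0, 0, 0], "wz":[0, 0, 0]}
}}

```text
t: 24.08
eef_pos: [567.1, 133.9, 237.8]
tcp_rot: [[-0.964, 0.265, -0.0], [0.265, 0.964, 0.001], [0.0, 0.001, -1.0]]
contact_force: [5.7, 3.5, -13.3]
grip_width: 39.3
grasp_force: 72.3
```

>>> {"fn": "creep_tool", "kwargs": {
  "increments": {"dx":[0, 0], "dy":[0, 0], "dz":[-0.016, 0], "wx":[0, 0], "wy":[0, 0], "wz":[0, 0]}
}}

```text
t: 24.32
eef_pos: [567.1, 133.9, 238.8]
tcp_rot: [[-0.964, 0.265, 0.0], [0.265, 0.964, 0.001], [0.0, 0.001, -1.0]]
contact_force: [5.4, 3.2, -12.3]
grip_width: 39.2
grasp_force: 72.3
```

Scaled: -1 mm is -0.016.

>>> {"fn": "creep_tool", "kwargs": {
  "increments": {"dx":[0, 0], "dy":[0, 0], "dz":[-0.016, 0], "wx":[0, 0], "wy":[0, 0], "wz":[0, 0]}
}}

```text
t: 24.58
eef_pos: [567.0, 133.9, 239.6]
tcp_rot: [[-0.964, 0.265, -0.0], [0.265, 0.964, 0.001], [0.001, 0.001, -1.0]]
contact_force: [5.8, 3.8, -13.1]
grip_width: 39.1
grasp_force: 72.5
```

>>> {"fn": "creep_tool", "kwargs": {
  "increments": {"dx":[0, 0], "dy":[0, 0], "dz":[-0.016, 0], "wx":[0, 0], "wy":[0, 0], "wz":[0, 0]}
}}

```text
t: 24.82
eef_pos: [567.0, 133.9, 239.6]
tcp_rot: [[-0.964, 0.265, -0.001], [0.265, 0.964, 0.001], [0.001, 0.0, -1.0]]
contact_force: [6.6, 3.6, -17.6]
grip_width: 39.6
grasp_force: 72.8
```

Force rises while position stays put: the stop. A little more preload to be sure, then look.

Scaled: -1 mm is -0.016, -0.7 mm is -0.0112.

>>> {"fn": "creep_tool", "kwargs": {
  "increments": {"dx":[0, 0, 0, 0], "dy":[0, 0, 0, 0], "dz":[-0.016, -0.0112, 0, 0], "wx":[0, 0, 0, 0], "wy":[0, 0, 0, 0], "wz":[0, 0, 0, 0]}
}}

```text
t: 25.32
eef_pos: [566.9, 133.9, 239.8]
tcp_rot: [[-0.964, 0.265, -0.003], [0.265, 0.964, 0.001], [0.003, -0.0, -1.0]]
contact_force: [9.1, 4.9, -25.6]
grip_width: 39.6
grasp_force: 73.7
```

Run:
```python
from fit import *
I={n:ctrl.capture(n) for n in("top","side")}
cv2.imwrite("pics/end.png",np.hstack([cv2.resize(I[n][y-65:y+65,x-65:x+65],(400,400)) for n,(x,y) in {"top":(264,235),"side":(300,150)}.items()])[...,::-1])
print(ctrl.state()["contact_force"],ctrl.state()["eef_pos"])
```

```text
[  8.6   4.6 -24.9] [566.9 133.9 239.8]
```

View pics/end.png

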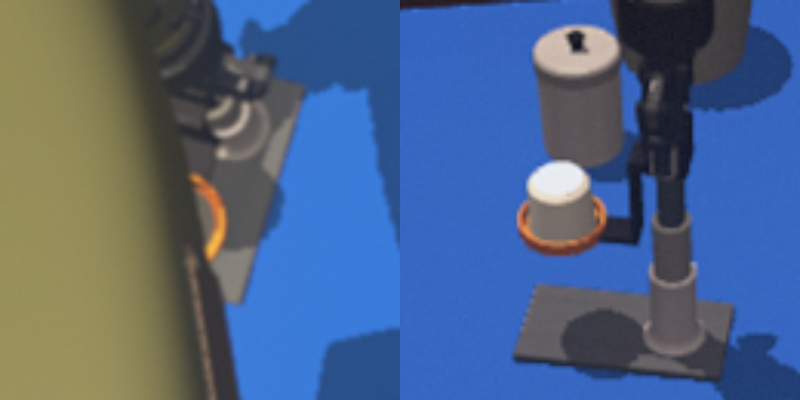

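The picture shows both stages out and the cup at rest in the raised seat (side half, (560,200)).

```bash
python3 -c "
from bench import ctrl
print(ctrl.job_done())"
```

```text
the job is handed in; nothing more can be done
None
```

Job handed in at about 25 s: the cup rests rim-down in the seat, and the riser is held by the grip against its second stop, 120 mm up, with the button squeezed in and nothing else touched that I could see.

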